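# Holster the emergency lamp, brace it and click it on

### The job

Move the orange emergency lamp from the blue two-panel bay into the pocket of the yellow-lipped holder, fully down, with its back to the tall rear wall and its lens looking out at the front, and let go of it. Then swing the red brace across the lamp until it snaps into its closed end position, and then turn the lamp's switch one click clockwise, from off to its middle position and no further. Carry the lamp by its case and never by its knob, do not tip it over, and leave everything else where it is.

Things in the scene. Friction and masses are not known exactly. Their poses are not given: they have to be found in the camera images.
- lamp: orange box-shaped lamp, case 64 mm (x, front to back) by 60 (y) by 95 high, about 0.7 kg; lens on its -x face. Origin: centre of the underside, z up. On top, centred: the switch, a grey disc (radius 21, up to 101.5 mm) bearing the bar knob. It starts standing in the bay with its y faces towards the two panels, about 10 mm free on each side, too little for a finger; its x faces are free
- lamp_lens (a point): centre of the round lens, on the lamp's front (-x) face, 42 mm above its underside
- knob: the black bar on top of the lamp's switch, 42 mm long (its x axis), 13 mm thick (y), 24 mm high. Origin: centre of its underside, 101.5 mm above the lamp's underside; top at 125.5 mm. It turns with the switch; at off it lies along the lamp's x axis, its white mark toward the lens. Not to be used for carrying
- switch (a joint): switch angle in rad, growing clockwise seen from above; spring detents at 0 (off, where it starts), 0.9 (middle position, wanted) and 1.8 (far stop, not wanted); the tops between them lie at 0.45 and 1.35; turning takes about 0.25 N m
- bay: fixed blue bay where the lamp starts: base plate 70 by 92 mm, 4 mm thick, with two upright panels 60 mm long (x), 6 mm thick, 100 mm high, at y = -43 and +43 mm; open at both x ends and at the top. Origin: centre of the underside
- holder: fixed lamp holder, front at -x. Origin on the table under the centre of its pocket, 72 mm (x) by 68 (y), floor at z = 6 mm. Yellow lips 6 mm thick, up to z = 20 mm, at front and sides; rear wall at x = 36 to 44 mm, 104 mm high, as wide as the pocket: no finger fits behind a seated lamp. The lamp's x axis goes along the holder's, lens at the front
- holder_seat (a point): centre of the pocket floor, axes as the holder's; the seated lamp's origin lies here, within 4 mm
- brace (a joint): angle of the brace in rad, growing counter-clockwise seen from above: 0 open (arm points straight out of the holder's front, -x), 1.6 closed (arm lies across the front of the lamp, pointing to the holder's -y). It swings freely up to 0.6, then must be pushed over a spring detent whose top is at 1.15 (about 4 N at the post) and snaps on into 1.6, its end stop
- brace_post (a point): grip point, 12 mm below the top of the red round post (14 mm diameter, 40 mm tall, from 70 to 110 mm above the table) at the free end of the red brace arm; the arm is 12 mm wide, 58 to 70 mm above the table. Turns with the arm
- brace_hinge (a point): point on the brace's vertical hinge axis, at the height of brace_post, 84 mm from it; at x = -62, y = 50 mm of the holder; the drum round it has 20 mm radius and is 70 mm high
- first_aid: red first-aid box, 130 (x) by 190 (y) by 70 mm high; bystander; origin under its centre
- torch: silver torch lying along its x axis, 172 mm long, up to 44 mm wide and 44 mm high; bystander; origin under its centre
- adaptor: black plug adaptor, 70 by 60 by 40 mm high with pins reaching to x = +53 mm; bystander; origin under its centre
- saucer: white ceramic saucer, 140 mm across, 20 mm high; bystander; origin under its centre
- opener: flat steel bottle opener, 148 mm along its x axis, 40 mm wide, 6 mm thick; bystander; origin under its centre
- fuse_carton: cardboard carton, 80 by 55 by 50 mm high; bystander; origin under its centre
- driver: yellow-handled screwdriver lying along its x axis, 180 mm long, about 30 mm wide; bystander; origin under its middle
Things that resemble listed ones, but are neither listed nor needed, are in the scene too. What is shaped like the lamp but pink is not meant. Leave any purple look-alike of the holder alone.

How it is judged:
By the outcome, as a careful person would: the job done as asked, in the order asked, and still so for the second after the job is handed in, with the robot touching nothing.
It also fails if it takes over 72 s, if anything falls off the work surface, if the arm or the gripper's body presses on something with over 40 N, if the wrist force passes 120 N, or if a joint passes its speed limit or range.

### The arm

A 6-joint arm with a two-finger parallel gripper is mounted at the origin on the work surface. World frame = base frame: x ahead of the robot, y to its left, z up, the work surface at z = 0. Lengths are in mm, angles in rad, forces in N, time in s.
With the tool pointing down it reaches from about 300 to 875 mm from the base axis. Payload 6.4 kg.
Tool frame: the origin (TCP) lies between the finger pads; the fingertips stand 25 mm ahead of it and the grasp point (between the pads) lies 6 mm ahead of it; z points along the fingers, y is the line along which they close (so a half turn about z gives the same grasp; the last joint's range is limited). The gripper opens to 88 mm and grips with 3 to 60 N. Pads are 18 mm wide; open, the fingers measure 123 mm over their backs; the gripper's body (75 mm by 187 mm) begins 45 mm behind the grasp point.
Start: joints at [-1.381, 0.181, 1.607, -0, 1.354, -0.206], TCP at [221.706, -530.554, 263.714] pointing down, gripper open.
Joint ranges: [-2.99, 2.99], [-0.89, 2.07], [0.3, 2.58], [-1.14, 4.28], [0, 2.63], [-3.12, 3.12]. Speed limits (rad/s): [2.57, 2.57, 3.01, 3.14, 3.14, 3.14].

### API

Orientations are given as a unit quaternion [w, x, y, z].
In Python, from rig import robot gives the robot as it stands.
- The arm moves only by the shell command python3 -m crank 'ROWS'. ROWS is JSON, a list of rows, each a list of 3 entries, a list of its own where there are three numbers: the shift along the tool's x, y, z in cm, then the turn about the tool's z in rad, then the closure, from 0 (fully open) to 1 (shut). A call has 1 to 5 rows; each row shifts and turns the commanded pose from where the row before left it, along the tool's axes as they then stand; what a row does not reach is not made up. A row lasts 1/10 s, in which the tool goes at most 50 mm and 8.59 degrees, less where a joint would pass 70% of its speed; a pose out of reach is approached as far as the arm can. A call is refused whole if a number of a shift passes 5 or a number of a turn 0.15, either way. A call with a gripper value outside its range is refused whole. The fingers move at their own pace and stop on an object; the grip force is fixed at half the most. Time passes only in rows, so rows that do not move let the fingers close. It gives the time, the measured TCP pose, the force, the opening and the grip force at its end, in the units of the state.
- robot.read_state(): the state, without advancing time (a new reading comes with each control period).
- robot.camera(name): name is "side" or "top"; returns a dict with "color" (420x560x3 uint8, blue, green, red), "range_z" (420x560 float32, mm along the optical axis (not along the pixel's ray), 0 where there is no reading), "K" (3x3 intrinsics, pixels), "view" (4x4, takes a point from world to camera coordinates). Camera axes: x right, y down, z forward; pixel columns grow to the right and rows downward; lengths in mm; the calibration is good to about 2 mm. A picture is of the moment at which its call begins.
- robot.sign_off(): hands the job in; it is judged then, once.
The state is a dict: "time_s": time; "qpos": joint angles; "joint_velocities": joint speeds; "joint_efforts": joint torques, N m; "tcp_pos": TCP position; "orientation": TCP orientation; "contact_force": force on the tool from outside, world axes, zero at the start; "wrist_torque": the same for the moment, N m; "grip_width": opening from 0.0 (shut) to 1.0 (fully open); "grasp_force": force on a finger pad.
Only numpy, scipy, OpenCV 4.12 (cv2) and the standard library are available. Lean on these libraries where they do the work, as an engineer would, in place of code of your own. Each camera call takes 0.05 s, during which the arm holds its last target. There are 200 camera calls.

## Working session

There is one attempt and no reset: what is moved stays moved. The work goes in short steps, Python scripts to look and compute and a shell command to move; the robot and the scene stay as the last step left them, time stands still between calls to the robot, and variables do not carry over. Pictures are saved under pics/ and viewed, at most 10 in all, crops included, and the job is handed in when it is done.

```bash
mkdir -p pics; python3 - <<'E'
from rig import robot
import cv2,numpy as np
for n in("top","side"):
    c=robot.camera(n); cv2.imwrite(f"pics/{n}0.png",c["color"]); np.savez(f"{n}0.npz",**c)
    V=c["view"]; print(n,c["K"].tolist(),np.round(V,3).tolist(),"pos",(-V[:3,:3].T@V[:3,3]).round())
s=robot.read_state(); print(s["tcp_pos"],s["orientation"],s["grip_width"],s["time_s"])
E
```

```text
top [[471.6002893749757, 0.0, 281.27652530532094], [0.0, 471.6002893749757, 210.04176240619097], [0.0, 0.0, 1.0]] [[0.01, -1.0, -0.011, 11.911], [-0.983, -0.008, -0.184, 490.411], [0.184, 0.012, -0.983, 1512.313], [0.0, 0.0, 0.0, 1.0]] pos [ 203.   -3. 1577.]
side [[533.2374625474814, 0.0, 279.70617300841417], [0.0, 533.2374625474814, 213.8610014527563], [0.0, 0.0, 1.0]] [[-0.916, -0.402, 0.003, 421.911], [-0.215, 0.485, -0.848, 180.783], [0.339, -0.777, -0.53, 1311.907], [0.0, 0.0, 0.0, 1.0]] pos [ -20. 1101.  848.]
[ 221.62087624 -530.13337505  262.93907396] [-7.43974175e-04  9.80483018e-01  1.96602386e-01  5.10587509e-06] 0.9949516304456386 0.1
```

View pics/top0.png

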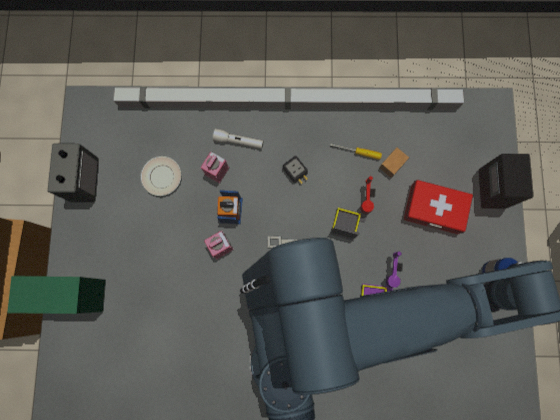

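View pics/side0.png

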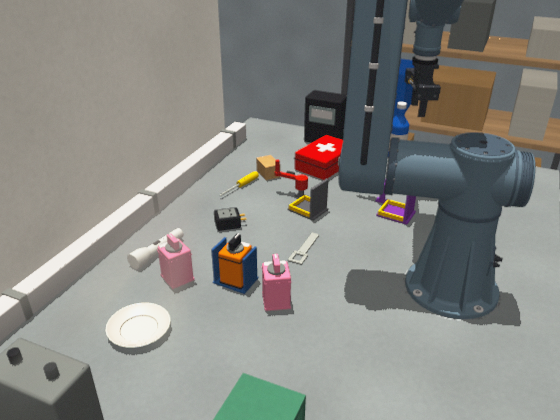

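The top view shows the lamp in its bay at (229,207) and a pink look-alike on each side of it. The holder is at (346,222), with the brace hinge at (368,207) and its post at (370,182). The purple look-alike is at (375,290). The side view confirms this, with the lamp at (236,265) and the holder at (308,203).

```bash
cat > h.py <<'E'
import cv2,numpy as np
def cloud(c):
    K,V,z=c["K"],c["view"],c["range_z"]
    v,u=np.mgrid[:z.shape[0],:z.shape[1]]
    P=np.stack([(u-K[0,2])*z/K[0,0],(v-K[1,2])*z/K[1,1],z],-1)
    W=(P-V[:3,3])@V[:3,:3]; W[z==0]=np.nan
    return W
def ray(c,u,v,h):
    K,V=c["K"],c["view"]; R=V[:3,:3]; o=-R.T@V[:3,3]
    uv=np.stack([np.atleast_1d(u),np.atleast_1d(v),np.ones(np.size(u))],-1).astype(float)
    d=(np.linalg.inv(K)@uv.T).T@R
    return (o+d*((h-o[2])/d[:,2])[:,None])[:,:2]
def mask(c,lo,hi):
    return cv2.inRange(cv2.cvtColor(c["color"],cv2.COLOR_BGR2HSV),np.array(lo),np.array(hi))>0
E
python3 - <<'E'
from h import *
T=[]
for n,boxes in(("top",[(190,180,270,240),(320,165,400,245)]),("side",[(195,215,275,305),(265,150,345,230)])):
    c=dict(np.load(n+"0.npz")); W=cloud(c)
    row=[cv2.resize(c["color"][b:d,a:e],(400,300),interpolation=cv2.INTER_CUBIC) for a,b,e,d in boxes]
    T.append(np.hstack(row))
    for name,lo,hi,bx in(("orange",(5,150,80),(16,255,255),0),("blue",(100,130,30),(125,255,255),0),("yellow",(22,120,80),(35,255,255),1),("red",(0,150,60),(4,255,255),1)):
        a,b,e,d=boxes[bx]; m=np.zeros(W.shape[:2],bool); m[b:d,a:e]=mask(c,lo,hi)[b:d,a:e]
        if name=="red": m[:,378:]=0 if n=="top" else m[:,378:]; 
        P=W[m]; P=P[np.isfinite(P[:,0])]
        print(n,name,len(P),np.percentile(P,[2,50,98],axis=0).round().tolist())
        for zl,zh in {"orange":[(85,112)],"blue":[(85,115)],"yellow":[(8,30)],"red":[(45,85),(90,125)]}[name]:
            Q=P[(P[:,2]>zl)&(P[:,2]<zh)]
            if len(Q)>4:
                r=cv2.minAreaRect(Q[:,:2].astype(np.float32)); print("  z",zl,zh,len(Q),Q.mean(0).round(1),np.round(r[0],1),np.round(r[1],1),round(r[2],1))
cv2.imwrite("pics/crops.png",np.vstack(T))
E
```

```text
top orange 145 [[466.0, 166.0, 39.0], [489.0, 203.0, 99.0], [538.0, 219.0, 105.0]]
  z 85 112 129 [490.7 199.8  99.2] [494.1 190.1] [57.2 58.6] 1.7
top blue 67 [[450.0, 154.0, -1.0], [462.0, 181.0, 99.0], [542.0, 216.0, 108.0]]
  z 85 115 53 [494.  188.8 100.2] [496.1 188. ] [56. 92.] 87.8
top yellow 137 [[429.0, -246.0, -2.0], [479.0, -206.0, 19.0], [504.0, -157.0, 27.0]]
  z 8 30 115 [ 473.2 -204.5   19.6] [ 463.6 -202.3] [79.1 70.7] 75.3
top red 195 [[485.0, -281.0, 4.0], [515.0, -265.0, 70.0], [589.0, -246.0, 111.0]]
  z 45 85 179 [ 520.3 -264.2   69.9] [ 536.4 -270.2] [ 37.3 107.3] 78.9
  z 90 125 11 [ 585.3 -267.6  107.9] [ 585.4 -268.4] [ 8.6 11. ] 10.0
side orange 740 [[466.0, 178.0, 13.0], [490.0, 221.0, 61.0], [524.0, 225.0, 101.0]]
  z 85 112 201 [489.  209.2  95.2] [494.9 193. ] [61.7 63.8] 0.4
side blue 756 [[451.0, 166.0, 1.0], [455.0, 204.0, 51.0], [543.0, 225.0, 101.0]]
  z 85 115 164 [497.6 193.6  94.4] [496.3 192.4] [58.6 91.8] 85.2
side yellow 179 [[434.0, -244.0, 5.0], [481.0, -171.0, 17.0], [504.0, -151.0, 24.0]]
  z 8 30 163 [ 476.7 -187.4   16.2] [ 479.2 -187.4] [ 60.3 108.2] 21.0
side red 1281 [[453.0, -472.0, 6.0], [508.0, -409.0, 59.0], [588.0, -244.0, 82.0]]
  z 45 85 790 [ 513.7 -378.    64.9] [ 531.1 -376.8] [265.3 133.5] 81.0
  z 90 125 20 [ 584.7 -261.7  101.8] [ 585.5 -262.4] [ 6.2 16.5] 23.9
```

View pics/crops.png

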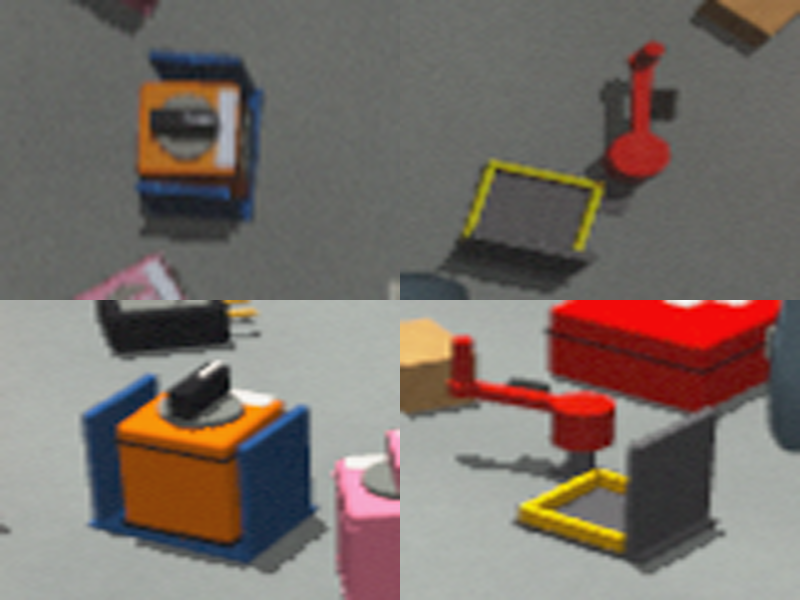

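The crops show the lens and the knob's white mark pointing to world -y, because the face towards the side camera is bare. So the lamp's +x points to about world +y. The holder's front, opposite its dark rear wall, faces world +x and slightly -y. The brace is open.

```bash
cat > m2.py <<'E'
from h import *
from scipy.optimize import least_squares
def yellow(c,box,z=(15,26)):
    W=cloud(c); a,b,e,d=box; m=np.zeros(W.shape[:2],bool); m[b:d,a:e]=mask(c,(22,120,80),(35,255,255))[b:d,a:e]
    v,u=np.nonzero(m); zz=W[m][:,2]; k=(zz>z[0])&(zz<z[1]); return ray(c,u[k],v[k],20),W[m][k]
def fitlips(P,p0):
    def res(p):
        c,s=np.cos(p[2]),np.sin(p[2]); q=(P-p[:2])@np.array([[c,-s],[s,c]])
        return np.min(np.abs(np.stack([q[:,0]+39,q[:,1]-37,q[:,1]+37])),0)
    r=least_squares(res,p0,loss="soft_l1"); return r.x,np.abs(r.fun).mean()
if __name__=="__main__":
    t=dict(np.load("top0.npz")); s=dict(np.load("side0.npz"))
    for c,b in((t,(320,165,362,245)),(s,(265,150,345,230))):
        R,D=yellow(c,b)
        for P in(R,D[:,:2]): x,e=fitlips(P,[455,-201,np.radians(168)]); print(x[:2].round(1),np.degrees(x[2]).round(1),e.round(2),len(P))
    m=mask(t,(0,150,60),(4,255,255)); m[:,:355]=0;m[:,378:]=0;m[:165]=0;m[225:]=0
    W=cloud(t); k=m&(W[...,2]>62)&(W[...,2]<76); v,u=np.nonzero(k); P=ray(t,u,v,70)
    D=P[P[:,0]<522]; print("drum",len(D),cv2.minEnclosingCircle(D.astype(np.float32)),D.mean(0))
    A=P[(P[:,0]>530)&(P[:,0]<575)]; l=cv2.fitLine(A.astype(np.float32),2,0,.01,.01).ravel(); print("arm dir",np.degrees(np.arctan2(l[1],l[0])),l[2:])
    k=m&(W[...,2]>100); v,u=np.nonzero(k); print("post",ray(t,u,v,110).mean(0),len(u))
    # lamp: panels tops and orange top
    for nm,c,(a,b,e,d) in(("t",t,(190,180,270,240)),("s",s,(195,215,275,305))):
        W=cloud(c); z=W[...,2]; m=np.zeros(z.shape,bool); m[b:d,a:e]=1
        k=m&(z>94)&(z<99.0+9)&~mask(c,(100,130,30),(125,255,255)); v,u=np.nonzero(k); P=ray(c,u,v,99).astype(np.float32)
        print(nm,"lamptop",cv2.minAreaRect(P),P.mean(0),len(P))
        k=m&(z>113)&(z<140); v,u=np.nonzero(k); P=ray(c,u,v,129.5).astype(np.float32); l=cv2.fitLine(P,2,0,.01,.01).ravel()
        print("knob",P.mean(0),len(P),np.degrees(np.arctan2(l[1],l[0])))
E
python3 m2.py
```

```text
[ 454.5 -199.6] 164.5 1.5 89
[ 454.3 -199.5] 164.6 1.46 89
[ 455.4 -195. ] 165.8 2.7 102
[ 456.  -195.9] 166.0 2.34 102
drum 108 ((502.2997131347656, -262.79022216796875), 20.107341766357422) [ 502.01953564 -263.59923941]
arm dir -3.973172 [ 551.4203 -265.7585]
post [ 584.79207881 -267.87210985] 10
t lamptop ((460.13739013671875, 195.15936279296875), (72.35429382324219, 169.82131958007812), 77.17736053466797) [475.50558 191.28871] 355
knob [483.18604 188.63791] 75 -10.342217
s lamptop ((452.7311096191406, 205.09689331054688), (81.215576171875, 199.64512634277344), 75.07211303710938) [458.9185  208.49052] 540
knob [467.09067 206.45639] 163 -16.90185
```

Measured poses:

| Thing | Position (mm) | Yaw |
|---|---|---|
| Lamp | (494.5, 191) | about 90° |
| Holder | (455, -198.5) | about 165° |
| Brace hinge | (502, -263) | – |
| Brace post | (585, -268) | – |

The holder has no room for a finger behind a seated lamp. I'll lift the lamp by its x faces, set it on free table, regrasp it by its y faces and then seat it.

```bash
cat > to.py <<'E'
import sys,numpy as np
from rig import robot
from scipy.spatial.transform import Rotation as R
s=robot.read_state(); q=s["orientation"]; M=R.from_quat([q[1],q[2],q[3],q[0]]).as_matrix()
psi=np.arctan2(M[1,0],M[0,0]); p=s["tcp_pos"]
print("t",s["time_s"],"tcp",p.round(1),"psi",np.degrees(psi).round(1),"tilt",(M[:,2]).round(3),"w",round(s["grip_width"]*88,1),"gf",round(s["grasp_force"],1),"F",np.round(s["contact_force"],1),"q6",round(s["qpos"][5],2))
if len(sys.argv)>4:
    a=list(map(float,sys.argv[1:5])); d=(psi-np.radians(a[3])+np.pi)%(2*np.pi)-np.pi
    print("shift cm",(M.T@(np.array(a[:3])-p)/10).round(2),"turn",round(d,3))
E
python3 -m crank '[[[0,0,0],0.14,0],[[0,0,0],0.14,0],[[0,0,0],0.116,0],[[1.5,-4,0],0,0],[[1.5,-4,0],0,0]]'
python3 -m crank '[[[1.5,-4,0],0,0],[[1.5,-4,0],0,0],[[1.5,-4,0],0,0],[[1.5,-4,0],0,0],[[1.5,-4,0],0,0]]'
python3 -m crank '[[[1.5,-4,0],0,0],[[1.5,-4,0],0,0],[[1.5,-4,0],0,0],[[1.5,-4,0],0,0],[[1.5,-4,0],0,0]]'
python3 -m crank '[[[1.5,-4,0],0,0],[[1.5,-4,0],0,0],[[1.5,-4,0],0,0],[[1.5,-4,0],0,0],[[1.5,-4,0],0,0]]'
python3 -m crank '[[[0,0,0],0,0],[[0,0,0],0,0]]'
python3 to.py 494.5 191 160 0
```

```text
time_s: 0.6
tcp_pos: [251.4, -449.8, 262.8]
orientation: [-0.001, 1.0, -0.001, -0.0]
contact_force: [-0.2, -0.7, 0.3]
grip_width: 0.999
grasp_force: 0.0
time_s: 1.1
tcp_pos: [326.9, -248.8, 263.4]
orientation: [-0.0, 1.0, -0.0, -0.0]
contact_force: [1.0, 0.6, 0.2]
grip_width: 1.001
grasp_force: 0.0
time_s: 1.6
tcp_pos: [401.9, -48.8, 263.7]
orientation: [0.0, 1.0, -0.0, 0.0]
contact_force: [0.4, -0.5, -0.0]
grip_width: 0.997
grasp_force: 0.0
time_s: 2.1
tcp_pos: [476.9, 151.3, 263.4]
orientation: [0.0, 1.0, 0.0, -0.0]
contact_force: [1.1, -0.2, 0.8]
grip_width: 0.999
grasp_force: 0.0
time_s: 2.3
tcp_pos: [476.3, 150.1, 263.0]
orientation: [0.0, 1.0, 0.001, -0.001]
contact_force: [0.2, -0.8, 0.2]
grip_width: 1.002
grasp_force: 0.0
t 2.3 tcp [476.3 150.1 263. ] psi 0.1 tilt [-0.002 -0.    -1.   ] w 88.1 gf 0.0 F [ 0.2 -0.8  0.2] q6 1.64
shift cm [ 1.84 -4.09 10.3 ] turn 0.002
```

```bash

python3 -m crank '[[[1.85,-4.1,0],0,0],[[0,0,4],0,0],[[0,0,4],0,0],[[0,0,2],0,0],[[0,0,0],0,0]]' | head -2
python3 -m crank '[[[0,0,2],0,0],[[0,0,2],0,0],[[0,0,1.5],0,0],[[0,0,1.1],0,0],[[0,0,0],0,0]]'
python3 - <<'E'
from rig import robot; import cv2,numpy as np
a=robot.camera("top")["color"][170:250,180:280]; b=robot.camera("side")["color"][205:305,190:290]
cv2.imwrite("pics/g1.png",np.hstack([cv2.resize(a,(400,320),interpolation=2),cv2.resize(b,(400,320),interpolation=2)]))
E
python3 to.py
```

```text
time_s: 2.8
tcp_pos: [492.7, 188.6, 160.3]
time_s: 3.3
tcp_pos: [495.1, 189.6, 97.5]
orientation: [0.0, 1.0, -0.001, -0.001]
contact_force: [-0.7, 0.0, 0.1]
grip_width: 0.998
grasp_force: 0.0
t 3.4 tcp [496.1 190.1  98.7] psi -0.0 tilt [ 0.001  0.    -1.   ] w 87.9 gf 0.0 F [0.3 0.9 0.1] q6 1.71
```

View pics/g1.png

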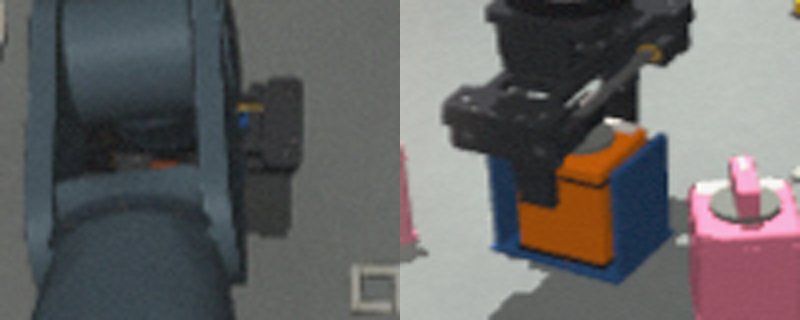

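The top view is blocked by the arm. In the side view the finger stands in front of the lamp's +y face at (540,180), a little left of the face's middle at (566,210). I'll measure that offset.

```bash
python3 - <<'E'
from rig import robot; from h import *
c=robot.camera("side"); W=cloud(c); b=np.zeros(W.shape[:2],bool); b[205:305,190:290]=1
o=b&mask(c,(5,150,60),(16,255,255))&(W[...,2]<60)&(W[...,2]>15); P=W[o]; print("face",np.percentile(P,[1,50,99],axis=0).round(1).tolist())
d=b&(c["color"].max(-1)<70)&(W[...,2]>76)&(W[...,2]<112)&(W[...,1]>225); P=W[d]; print("finger",len(P),np.percentile(P,[2,50,98],axis=0).round(1).tolist())
E
```

```text
face [[465.7, 211.0, 15.5], [490.9, 221.6, 36.7], [522.9, 225.3, 59.1]]
finger 110 [[486.4, 235.2, 80.0], [493.8, 248.4, 95.6], [508.0, 252.5, 111.0]]
```

```bash

python3 -m crank '[[[0,0,0],0,1],[[0,0,0],0,1],[[0,0,0],0,1],[[0,0,0],0,1],[[0,0,0],0,1]]'|tail -2
python3 -m crank '[[[0,0,0],0,1],[[0,0,0],0,1],[[0,0,0],0,1],[[0,0,-0.5],0,1],[[0,0,-1],0,1]]' | tail -3
python3 to.py
```

```text
grip_width: 0.721
grasp_force: 30.0
contact_force: [0.4, -0.2, -7.2]
grip_width: 0.72
grasp_force: 30.0
t 4.45 tcp [493.4 190.3 111.1] psi -0.0 tilt [-0.005 -0.    -1.   ] w 63.4 gf 30.0 F [ 0.4 -0.2 -7.2] q6 1.71
```

```bash

python3 -m crank '[[[0,0,-2],0,1],[[0,0,-2.5],0,1],[[0,0,-2.5],0,1],[[0,0,-2],0,1],[[0,0,-1.5],0,1]]' | tail -1
python3 -m crank '[[[0,1.5,0],0,1],[[0,2.5,0],0,1],[[0,3,0],0,1],[[0,3,0],0,1],[[0,3,0],0,1]]' |tail -1
python3 -m crank '[[[0,1.5,0],0,1],[[0,0.5,0],0,1],[[0,0,0],-0.1,1],[[0,0,0],-0.15,1],[[0,0,0],-0.15,1]]' |tail -1
python3 -m crank '[[[0,0,0],-0.15,1],[[0,0,0],-0.15,1],[[0,0,0],-0.15,1],[[0,0,0],-0.15,1],[[0,0,0],-0.15,1]]' |tail -1
python3 -m crank '[[[0,0,0],-0.15,1],[[0,0,0],0,1],[[0,0,3],0,1],[[0,0,3],0,1],[[0,0,0],0,1]]' |tail -1
python3 to.py 495 40 94 75
```

```text
grasp_force: 30.0
grasp_force: 30.0
grasp_force: 30.0
grasp_force: 30.0
grasp_force: 30.0
t 6.95 tcp [491.6  41.1 153.4] psi 74.3 tilt [-0.009  0.002 -1.   ] w 63.7 gf 30.0 F [-2.   0.7 -7.5] q6 0.12
shift cm [-0.01  0.42  5.94] turn -0.013
```

```bash

python3 -m crank '[[[0,0,2],0,1],[[0,0,2],0,1],[[0,0,1],0,1],[[0,0,0.3],0,1],[[0,0,0],0,1]]' | grep -E "tcp|force"
python3 -m crank '[[[0,0,0.3],0,1],[[0,0,0.2],0,1],[[0,0,0],0,1]]' | grep -E "tcp|force"
```

```text
tcp_pos: [495.6, 40.4, 105.2]
contact_force: [0.2, -0.7, -6.9]
grasp_force: 30.0
tcp_pos: [495.4, 40.4, 99.9]
contact_force: [-0.3, -0.4, -6.4]
grasp_force: 30.0
```

```bash

python3 -m crank '[[[0,0,0.2],0,1],[[0,0,0.15],0,1],[[0,0,0],0,1]]' | grep -E "tcp|force"
python3 -m crank '[[[0,0,0.15],0,1],[[0,0,0],0,1]]' | grep -E "tcp|contact_force"
python3 -m crank '[[[0,0,0.1],0,1],[[0,0,0],0,1]]' | grep -E "tcp|contact_force"
```

```text
tcp_pos: [495.1, 40.4, 96.0]
contact_force: [-0.5, -0.2, -6.5]
grasp_force: 30.0
tcp_pos: [495.2, 40.4, 94.5]
contact_force: [-0.3, -0.4, -6.9]
tcp_pos: [495.4, 40.4, 94.1]
contact_force: [-2.3, -0.5, -0.7]
```

```bash

python3 -m crank '[[[0,0,0],0,0],[[0,0,0],0,0],[[0,0,0],0,0],[[0,0,0],0,0],[[0,0,-0.5],0,0]]' | grep -E "tcp|width"
python3 -m crank '[[[0,0,-2],0,0],[[0,0,-3],0,0],[[0,0,-3],0,0],[[0,0,0],0.15,0],[[0,0,0],0.15,0]]' | grep -E "tcp|width"
python3 -m crank '[[[0,0,0],0.15,0],[[0,0,0],0.15,0],[[0,0,0],0.15,0],[[0,0,0],0.15,0],[[0,0,0],0.15,0]]' | grep -E "tcp|width"
python3 -m crank '[[[0,0,0],0.15,0],[[0,0,0],0.15,0],[[0,0,0],0.15,0],[[0,0,0],0.071,0],[[0,0,0],0,0]]' | grep -E "tcp|width"
python3 to.py 495 40 94 -15
python3 - <<'E'
from rig import robot; import cv2,numpy as np
b=robot.camera("side")["color"][180:300,230:390]
cv2.imwrite("pics/g2.png",cv2.resize(b,(800,600),interpolation=2))
E
```

```text
tcp_pos: [495.0, 40.4, 98.5]
grip_width: 0.994
tcp_pos: [496.3, 40.3, 180.6]
grip_width: 1.0
tcp_pos: [495.4, 40.4, 179.2]
grip_width: 1.0
tcp_pos: [495.4, 40.4, 179.1]
grip_width: 1.002
t 10.45 tcp [495.4  40.4 179.1] psi -15.6 tilt [ 0. -0. -1.] w 88.2 gf 0.0 F [-0.3 -0.9 -0.1] q6 1.68
shift cm [-0.03  0.05  8.51] turn -0.01
```

View pics/g2.png

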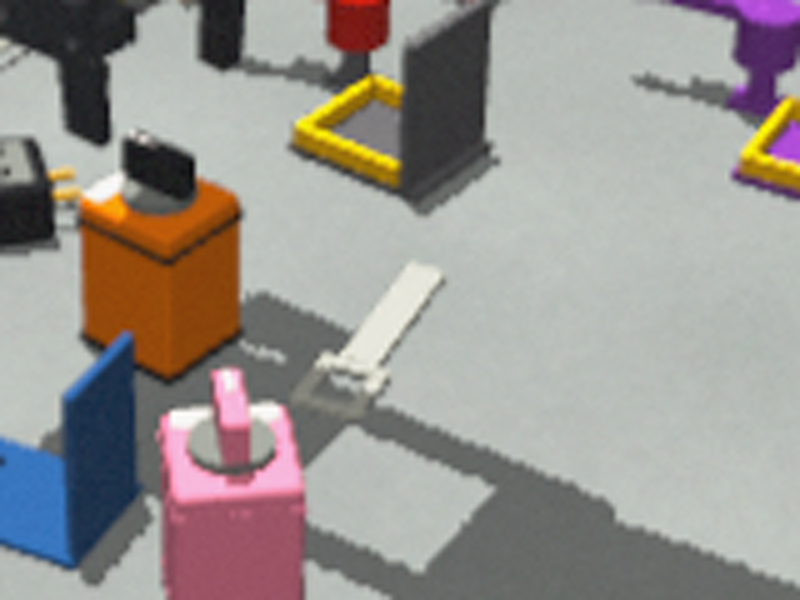

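The lamp stands upright on the table with the gripper above it, its lens side facing away from the side camera. Next I descend and grip its y faces.

```bash

python3 -m crank '[[[0,0,2.5],0,0],[[0,0,2.5],0,0],[[0,0,2],0,0],[[0,0,1.2],0,0],[[0,0,0],0,0]]' | grep -E "tcp|contact"
python3 -m crank '[[[0,0,0],0,1],[[0,0,0],0,1],[[0,0,0],0,1],[[0,0,0],0,1],[[0,0,0],0,1]]'|grep -E "tcp|width"
python3 -m crank '[[[0,0,0],0,1],[[0,0,0],0,1],[[0,0,-0.5],0,1],[[0,0,-1],0,1],[[0,0,0],0,1]]' | tail -3
python3 to.py
```

```text
tcp_pos: [494.2, 40.6, 95.3]
contact_force: [0.0, 0.2, 0.5]
tcp_pos: [495.9, 40.0, 97.6]
grip_width: 0.677
contact_force: [0.5, 0.2, -6.5]
grip_width: 0.68
grasp_force: 29.9
t 12.0 tcp [495.6  40.5 112.5] psi -15.5 tilt [ 0.001  0.    -1.   ] w 59.8 gf 29.9 F [ 0.5  0.2 -6.5] q6 1.68
```

```bash

python3 -m crank '[[[0,0,-2],0,1],[[0,0,-2.5],0,1],[[0,0,-2.5],0,1],[[0,0,-2.5],0,1],[[0,0,-1],0,1]]' | tail -1
python3 -m crank '[[[0.2,1.5,0],0,1],[[0.3,3,0],0,1],[[0.3,3,0],0,1],[[0.4,4,0],0,1],[[0.4,4,0],0,1]]' |tail -1
python3 -m crank '[[[0.3,3,0],0,1],[[0.3,3,0],0,1],[[0.2,2,0],0,1],[[0.1,0.6,0],0,1],[[0,0,0],0,1]]' |tail -1
python3 to.py 455 -198.8 104 -15
```

```text
grasp_force: 29.9
grasp_force: 29.9
grasp_force: 29.9
t 13.5 tcp [ 454.4 -198.7  215.8] psi -15.6 tilt [-0.001  0.001 -1.   ] w 59.6 gf 29.9 F [-0.4  0.7 -6.8] q6 1.19
shift cm [ 0.08  0.   11.18] turn -0.011
```

```bash

python3 -m crank '[[[0,0,2],0,1],[[0,0,2.5],0,1],[[0,0,2.5],0,1],[[0,0,1.6],0,1],[[0,0,0],-0.008,1]]' |tail -1
python3 to.py 455 -198.8 104 -15
python3 - <<'E'
from rig import robot; from h import *
T=[]
for n,(a,b,e,d) in(("side",(250,135,360,235)),("top",(310,165,400,245))):
    c=robot.camera(n); np.savez(n+"1.npz",**c); T.append(cv2.resize(c["color"][b:d,a:e],(400,360),interpolation=2))
    W=cloud(c); m=np.zeros(W.shape[:2],bool); m[b:d,a:e]=mask(c,(5,150,60),(16,255,255))[b:d,a:e]
    P=W[m]; P=P[P[:,2]<75]
    if len(P)>5: 
        p=(P[:,:2]-[455,-198.8])@np.array([[np.cos(2.88),-np.sin(2.88)],[np.sin(2.88),np.cos(2.88)]])
        print(n,len(P),np.percentile(p,[2,25,50,75,98],axis=0).round(1).tolist(),P[:,2].min())
cv2.imwrite("pics/g3.png",np.hstack(T))
E
```

```text
grasp_force: 29.9
t 14.0 tcp [ 453.8 -196.2  128.2] psi -15.0 tilt [-0.003  0.003 -1.   ] w 60.0 gf 29.9 F [-0.6 -0.2 -5.9] q6 1.18
shift cm [0.19 0.23 2.42] turn 0.0
side 191 [[-153.0, -36.8], [-18.6, -33.7], [-3.4, -32.1], [12.5, -29.3], [26.6, 185.9]] 3.0615178023870864
```

View pics/g3.png

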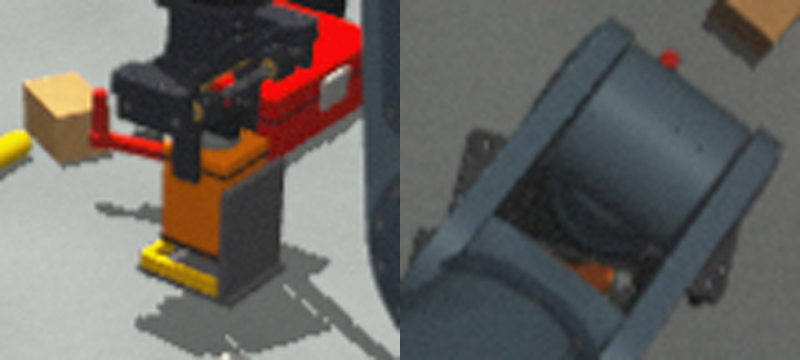

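The side view shows the lamp above the yellow lips in front of the rear wall, roughly aligned. The top view is blocked by the arm. I'll compare lip and lamp positions within the side view.

```bash
cat > rel.py <<'E'
from rig import robot; from h import *
c=robot.camera("side"); W=cloud(c); a,b,e,d=285,170,330,225
R=np.array([[np.cos(2.88),-np.sin(2.88)],[np.sin(2.88),np.cos(2.88)]])
hsv=cv2.cvtColor(c["color"],cv2.COLOR_BGR2HSV)
for n,lo,hi,zl,zh in(("orange",(5,150,50),(17,255,255),40,70),("yellow",(22,120,60),(35,255,255),7,16),("ytop",(22,120,60),(35,255,255),16,26)):
    m=np.zeros(W.shape[:2],bool); m[b:d,a:e]=mask(c,lo,hi)[b:d,a:e]
    m&=(W[...,2]>zl)&(W[...,2]<zh); P=W[m]; p=(P[:,:2]-[455,-198.8])@R; k=np.abs(p[:,1])<60; p=p[k]
    print(n,len(p),"x",np.percentile(p[:,0],[0,2,5,50,95,98]).round(1),"y",np.percentile(p[:,1],[2,20,50,80,98]).round(1))
    if n!="ytop": k=(p[:,0]>-20)&(p[:,0]<25)&(p[:,1]<-20); print("   slope",np.polyfit(p[k,0],p[k,1],1).round(3), k.sum(), "mean y",p[k,1].mean().round(2))
# wall front edge nearest camera: dark grey, z 60..95
m=np.zeros(W.shape[:2],bool); m[b-20:d,a:e+20]=1; m&=(hsv[...,1]<60)&(hsv[...,2]<110)&(W[...,2]>40)&(W[...,2]<90)
p=(W[m][:,:2]-[455,-198.8])@R; print("wall",len(p),"x",np.percentile(p[:,0],[2,10,50,90,98]).round(1),"y",np.percentile(p[:,1],[2,10,50,90]).round(1))
E
python3 rel.py; python3 to.py 455 -198.8 104 -15
```

```text
orange 130 x [-28.4 -27.8 -25.5  -0.2  23.5  25.5] y [-37.  -32.9 -30.5 -28.7 -25.6]
   slope [-1.8000e-02 -3.0889e+01] 105 mean y -30.94
yellow 54 x [-43.7 -41.9 -40.6 -14.9  27.1  30.3] y [-44.3 -42.  -39.5 -30.6  -1.7]
   slope [ 2.9000e-02 -4.0029e+01] 23 mean y -39.93
ytop 54 x [-44.9 -42.5 -41.7 -14.9  28.9  30.6] y [-45.1 -42.4 -39.1 -30.2  -9.6]
wall 282 x [-104.7  -59.    40.5   43.2   44.9] y [-41.8 -36.4   1.7 233.1]
t 14.15 tcp [ 455.4 -198.   131.4] psi -15.0 tilt [ 0.001 -0.    -1.   ] w 59.5 gf 29.9 F [ 0.2 -0.8 -6.1] q6 1.18
shift cm [-0.02  0.08  2.74] turn -0.0
```

```bash

python3 -m crank '[[[0.1,0.07,0.5],0,1],[[0,0,0.5],0,1],[[0,0,0.5],0,1],[[0,0,0.3],0,1],[[0,0,0],0,1]]' |grep -E "tcp|contact"
python3 -m crank '[[[0,0,0.3],0,1],[[0,0,0.3],0,1],[[0,0,0.2],0,1],[[0,0,0],0,1]]' |grep -E "tcp|contact"
```

```text
tcp_pos: [455.2, -199.2, 112.1]
contact_force: [-0.1, 0.4, -6.3]
tcp_pos: [455.4, -199.3, 104.4]
contact_force: [0.8, -0.4, -7.7]
```

```bash

python3 -m crank '[[[0,0,0.1],0,1],[[0,0,0],0,1],[[0,0,0],0,1]]' |grep -E "tcp|contact"
python3 -m crank '[[[0,0,0.1],0,1],[[0,0,0],0,1],[[0,0,0],0,1]]' |grep -E "tcp|contact"
```

```text
tcp_pos: [455.7, -199.5, 103.8]
contact_force: [-0.4, 0.4, -6.5]
tcp_pos: [455.9, -199.6, 103.6]
contact_force: [-3.0, 0.3, 6.4]
```

```bash

python3 -m crank '[[[0,0,0],0,0],[[0,0,0],0,0],[[0,0,0],0,0],[[0,0,0],0,0],[[0,0,-0.5],0,0]]' | grep -E "tcp|width"
python3 -m crank '[[[0,0,-2],0,0],[[0,0,-3],0,0],[[0,0,-3],0,0],[[0,0,-3],0,0],[[0,0,0],0,0]]' | grep -E "tcp|width"
python3 rel.py
python3 to.py 583 -267 104 -15
python3 - <<'E'
from rig import robot; import cv2,numpy as np
b=robot.camera("side")["color"][140:230,260:380]
cv2.imwrite("pics/g4.png",cv2.resize(b,(800,600),interpolation=2))
E
```

```text
tcp_pos: [455.3, -199.2, 107.3]
grip_width: 1.002
tcp_pos: [457.9, -201.0, 222.6]
grip_width: 1.0
orange 135 x [-30.4 -28.9 -27.4  -1.3  23.7  25.6] y [-34.5 -31.3 -29.3 -26.9 -24. ]
   slope [ -0.057 -29.124] 105 mean y -29.33
yellow 49 x [-42.  -39.2 -38.7  -2.4  29.9  32.3] y [-44.1 -41.6 -39.4 -37.6 -23.4]
   slope [-1.2000e-02 -3.9584e+01] 31 mean y -39.64
ytop 47 x [-42.4 -41.6 -40.3 -15.5  25.3  29.8] y [-44.5 -42.  -39.5 -35.8 -25.5]
wall 289 x [-108.1  -60.1   40.3   43.    43.9] y [-41.1 -36.3   2.5 250.1]
t 16.7 tcp [ 456.8 -200.3  220.2] psi -15.1 tilt [ 0.004 -0.003 -1.   ] w 87.5 gf 0.0 F [ 0.1  0.2 -0.2] q6 1.18
shift cm [13.86  3.14 11.69] turn -0.001
```

View pics/g4.png

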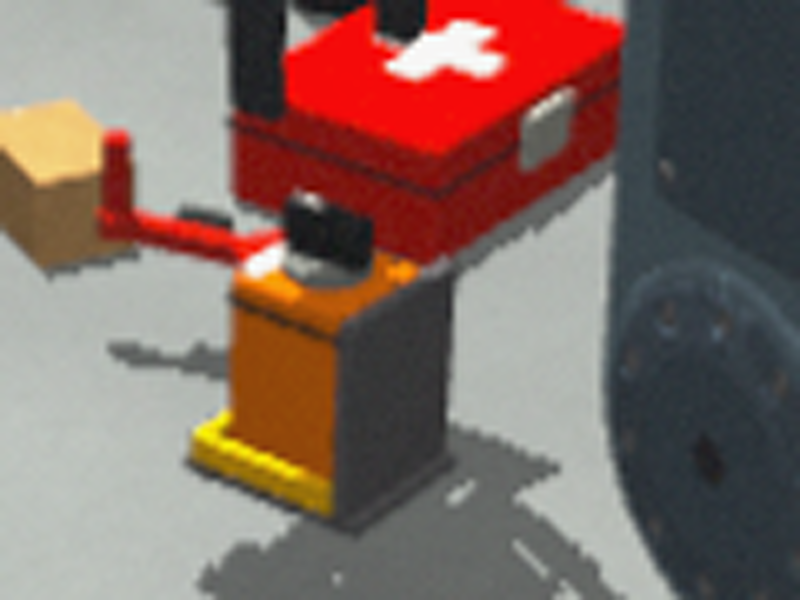

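The lamp stands fully down in the pocket with its back to the rear wall, and measures centred within 1–2 mm. The brace post is at (117,170) in this crop. Now I go over to the post.

```bash

python3 -m crank '[[[3,0.7,0],0,0],[[4,0.9,0],0,0],[[4,0.9,0],0,0],[[3.2,0.7,0],0,0],[[0,0,0],0,0]]' | grep -E "tcp|contact"
python3 -m crank '[[[0,0,3],0,0],[[0,0,3],0,0],[[0,0,3],0,0],[[0,0,2.5],0,0],[[0,0,0],0,0]]' | grep -E "tcp|contact"
python3 to.py 585.5 -268 104 -15
```

```text
tcp_pos: [585.9, -268.4, 214.7]
contact_force: [-1.3, -0.2, 0.1]
tcp_pos: [580.4, -264.6, 97.0]
contact_force: [-1.3, 0.7, -0.5]
t 17.75 tcp [ 580.4 -264.6   97. ] psi -15.1 tilt [-0.009  0.006 -1.   ] w 88.0 gf 0.0 F [-1.3  0.7 -0.5] q6 1.22
shift cm [ 0.58  0.19 -0.7 ] turn -0.001
```

```bash

python3 -m crank '[[[0,0,0],0,0],[[0,0,0],0,0]]' | grep -E "tcp|contact"
python3 to.py 585.5 -268 104 -15
```

```text
tcp_pos: [585.0, -267.7, 104.2]
contact_force: [-0.1, -0.0, 0.5]
t 17.95 tcp [ 585.  -267.7  104.2] psi -15.1 tilt [ 0.002 -0.001 -1.   ] w 87.8 gf 0.0 F [-0.1 -0.   0.5] q6 1.22
shift cm [0.06 0.02 0.02] turn -0.001
```

Settled. Next I grip the post; the brace swings freely here.

```bash

python3 -m crank '[[[0,0,0],0,1],[[0,0,0],0,1],[[0,0,0],0,1],[[0,0,0],0,1],[[0,0,0],0,1]]' | tail -2
python3 -m crank '[[[0,0,0],0,1],[[0,0,0],0,1],[[0,0,0],0,1],[[0,0,0],0,1],[[0,0,0],0,1]]' | tail -3
python3 to.py
```

```text
grip_width: 0.568
grasp_force: 0.0
contact_force: [0.0, 0.5, -0.5]
grip_width: 0.144
grasp_force: 30.0
t 18.95 tcp [ 584.4 -267.2  102.6] psi -15.1 tilt [-0.  0. -1.] w 12.7 gf 30.0 F [ 0.   0.5 -0.5] q6 1.22
```

```bash

python3 -m crank '[[[-0.34,-1.2,0],0,1],[[-0.52,-1.15,0],0,1],[[-0.68,-1.05,0],0,1],[[0,0,0],0,1],[[0,0,0],0,1]]' | grep -vE "time|orient"
python3 to.py
```

```text
tcp_pos: [578.7, -229.7, 103.0]
contact_force: [3.4, -1.3, -1.6]
grip_width: 0.147
grasp_force: 30.0
t 19.45 tcp [ 578.7 -229.7  103. ] psi -15.0 tilt [ 0.001  0.    -1.   ] w 13.0 gf 30.0 F [ 3.4 -1.3 -1.6] q6 1.26
```

```bash

python3 -m crank '[[[-0.84,-0.95,0],0,1],[[-0.96,-0.8,0],0,1],[[-1.08,-0.66,0],0,1],[[0,0,0],0,1]]' | grep -vE "time|orient"
python3 -m crank '[[[-1.16,-0.48,0],0,1],[[-1.22,-0.31,0],0,1],[[0,0,0],0,1]]' | grep -vE "time|orient"
python3 to.py 521.6 -181.6 103 -15
```

```text
tcp_pos: [556.4, -199.7, 103.3]
contact_force: [0.6, -3.7, -0.1]
grip_width: 0.143
grasp_force: 30.0
tcp_pos: [535.0, -186.4, 103.4]
contact_force: [-5.8, -2.6, 5.3]
grip_width: 0.15
grasp_force: 30.0
t 20.15 tcp [ 535.  -186.4  103.4] psi -15.1 tilt [-0.002 -0.001 -1.   ] w 13.2 gf 30.0 F [-5.8 -2.6  5.3] q6 1.29
shift cm [-1.42 -0.11  0.04] turn -0.001
```

```bash

python3 -m crank '[[[-0.8,-0.1,0],0,1],[[-0.45,0,0],0,1],[[0,0,0],0,1],[[0,0,0],0,1]]' | grep -vE "time|orient"
python3 to.py 521.6 -181.6 103 -15
```

```text
tcp_pos: [524.5, -182.2, 103.2]
contact_force: [0.8, -5.2, 4.9]
grip_width: 0.149
grasp_force: 30.0
t 20.55 tcp [ 524.5 -182.2  103.2] psi -15.1 tilt [ 0.001 -0.001 -1.   ] w 13.2 gf 30.0 F [ 0.8 -5.2  4.9] q6 1.29
shift cm [-0.3   0.02  0.02] turn -0.002
```

```bash

python3 -m crank '[[[0,0,0],0,0.4],[[0,0,0],0,0.4],[[0,0,0],0,0.4],[[0,0,0],0,0.4],[[0,0,-1],0,0.4]]' | grep -vE "time|orient"
python3 -m crank '[[[0,0,-3],0,0.4],[[0,0,-3],0,0.4],[[0,0,-3],0,0.4],[[0,0,0],0,0.4],[[0,0,0],0,0.4]]' | grep -vE "time|orient"
python3 - <<'E'
from rig import robot; from h import *
T=[]
for n,(a,b,e,d) in(("side",(260,140,360,230)),("top",(320,165,410,246))):
    c=robot.camera(n); T.append(cv2.resize(c["color"][b:d,a:e],(400,360),interpolation=2)); W=cloud(c)
    m=np.zeros(W.shape[:2],bool); m[b:d,a:e]=1; m&=(W[...,2]>95)&(W[...,2]<113)&mask(c,(0,150,50),(4,255,255))
    P=W[m]; print(n,"post",len(P),np.median(P,0) if len(P) else 0)
    m=np.zeros(W.shape[:2],bool); m[b:d,a:e]=1; m&=(W[...,2]>110)&(W[...,2]<136)&(c["color"].max(-1)<110)
    P=W[m]; print("knob",len(P), P.mean(0) if len(P) else 0)
    m&=(W[...,2]>125); P=W[m]
    if len(P)>3: l=cv2.fitLine(P[:,:2].astype(np.float32),2,0,.01,.01).ravel(); print("knobtop",len(P),P.mean(0),np.degrees(np.arctan2(l[1],l[0])))
cv2.imwrite("pics/g5.png",np.hstack(T))
E
python3 to.py 455.5 -199.3 134.5 -15
```

```text
tcp_pos: [522.9, -180.7, 111.4]
contact_force: [-0.5, 0.1, -0.1]
grip_width: 0.574
grasp_force: 0.0
tcp_pos: [524.5, -181.7, 203.8]
contact_force: [0.8, 0.3, 0.5]
grip_width: 0.603
grasp_force: 0.0
side post 17 [ 520.34675029 -176.4202034   102.76581864]
knob 113 [ 454.21037281 -194.32938     123.19102455]
knobtop 48 [ 453.84143719 -195.19170752  130.4018084 ] -14.495614
top post 3 [ 524.59651294 -183.31148525  112.82504425]
knob 6 [ 519.57016722 -184.16737573  111.14796697]
t 21.65 tcp [ 523.4 -181.2  201.7] psi -15.1 tilt [-0.002  0.001 -1.   ] w 52.9 gf 0.0 F [ 0.2  0.5 -0.2] q6 1.29
shift cm [-6.08  3.52  6.73] turn -0.001
```

View pics/g5.png

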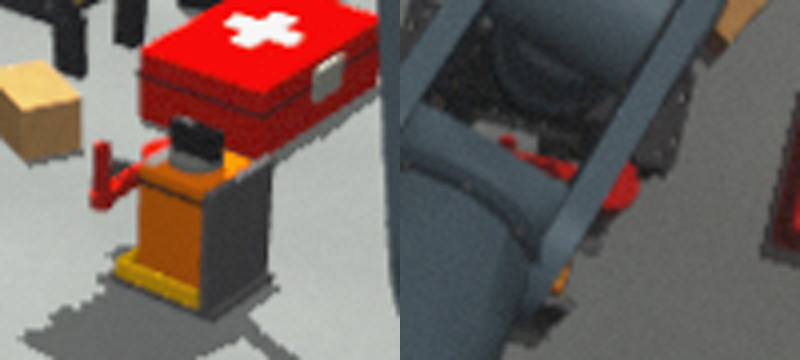

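The brace now lies across the lamp's front, with its post at the closed position (100,170 in the side crop). The knob is still at off. Next I go over the knob.

```bash

python3 -m crank '[[[-2,1.2,0],0,0.4],[[-2,1.2,0],0,0.4],[[-2.1,1.1,0],0,0.4],[[0,0,0],0,0.4],[[0,0,0],0,0.4]]' | grep -E "tcp"
python3 -m crank '[[[0,0,2],0,0.4],[[0,0,2],0,0.4],[[0,0,1.2],0,0.4],[[0,0,0],0,0.4],[[0,0,0],0,0.4]]' | grep -E "tcp|cont"
python3 to.py 455.5 -199.3 134.5 -15
```

```text
tcp_pos: [455.9, -199.4, 201.9]
tcp_pos: [456.5, -199.5, 150.8]
contact_force: [1.1, 0.9, -0.8]
t 22.65 tcp [ 456.5 -199.5  150.8] psi -15.1 tilt [-0.  0. -1.] w 52.6 gf 0.0 F [ 1.1  0.9 -0.8] q6 1.18
shift cm [-0.11  0.01  1.63] turn -0.001
```

```bash

python3 -m crank '[[[-0.1,0,0.8],0,0.4],[[0,0,0.6],0,0.4],[[0,0,0.2],0,0.4],[[0,0,0],0,0.4],[[0,0,0],0,0.4]]' | grep -E "tcp|cont"
python3 -m crank '[[[0,0,0],0,1],[[0,0,0],0,1],[[0,0,0],0,1],[[0,0,0],0,1],[[0,0,0],0,1]]' | grep -E "tcp|cont|gr"
python3 -m crank '[[[0,0,0],0,1],[[0,0,0],0,1],[[0,0,0],0,1],[[0,0,0],0,1]]' | grep -E "tcp|cont|gr"
python3 to.py
```

```text
tcp_pos: [455.2, -199.4, 134.9]
contact_force: [-0.2, 0.6, -0.2]
tcp_pos: [455.1, -199.3, 134.8]
contact_force: [0.3, -0.7, -0.3]
grip_width: 0.169
grasp_force: 0.0
tcp_pos: [455.2, -199.5, 134.8]
contact_force: [-0.6, -0.9, -1.3]
grip_width: 0.145
grasp_force: 30.0
t 24.05 tcp [ 455.2 -199.5  134.8] psi -15.1 tilt [ 0. -0. -1.] w 12.7 gf 30.0 F [-0.6 -0.9 -1.3] q6 1.18
```

```bash

python3 -m crank '[[[0,0,0],0.1,1],[[0,0,0],0.1,1],[[0,0,0],0.1,1],[[0,0,0],0.1,1],[[0,0,0],0.1,1]]' | grep -E "tcp|cont|gr"
python3 -c "from rig import robot;print(robot.read_state()['wrist_torque'])"
python3 -m crank '[[[0,0,0],0.1,1],[[0,0,0],0.1,1],[[0,0,0],0.1,1],[[0,0,0],0.1,1],[[0,0,0],0,1]]' | grep -E "tcp|cont|gr"
python3 to.py;python3 -c "from rig import robot;print(robot.read_state()['wrist_torque'])"
```

```text
tcp_pos: [455.5, -199.0, 134.8]
contact_force: [2.4, 1.8, 1.0]
grip_width: 0.149
grasp_force: 30.0
[ 0.40949388 -0.24062082  0.02705223]
tcp_pos: [455.2, -198.8, 134.7]
contact_force: [1.2, 0.9, 1.5]
grip_width: 0.14
grasp_force: 30.0
t 25.05 tcp [ 455.2 -198.8  134.7] psi -66.7 tilt [-0.     0.001 -1.   ] w 12.4 gf 30.0 F [1.2 0.9 1.5] q6 2.08
[ 0.34077954 -0.08924045 -0.08076555]
```

Exactly 0.9 rad turned. I open slightly, rise and inspect.

```bash

python3 -m crank '[[[0,0,0],0,0.6],[[0,0,0],0,0.6],[[0,0,0],0,0.6],[[0,0,0],0,0.6],[[0,0,-0.5],0,0.6]]' | grep -E "tcp|width"
python3 -m crank '[[[0,0,-2],0,0.6],[[0,0,-3],0,0.6],[[0,0,-3],0,0.6],[[0,0,-4],0,0.6],[[0,0,-4],0,0.6]]' | grep -E "tcp|width"
python3 -m crank '[[[0,-4,-3],0,0.6],[[0,-4,-3],0,0.6],[[0,-4,0],0,0.6],[[0,-4,0],0,0.6],[[0,-4,0],0,0.6]]' | grep -E "tcp|width"
python3 -m crank '[[[0,-4,0],0,0.6],[[0,-4,0],0,0.6],[[0,0,0],0,0.6],[[0,0,0],0,0.6]]' | grep -E "tcp|width"
python3 - <<'E'
from rig import robot; from h import *
T=[]
for n,(a,b,e,d) in(("side",(260,140,360,230)),("top",(320,165,410,246))):
    c=robot.camera(n); T.append(cv2.resize(c["color"][b:d,a:e],(400,360),interpolation=2)); W=cloud(c)
    B=np.zeros(W.shape[:2],bool); B[b:d,a:e]=1
    P=W[B&(W[...,2]>95)&(W[...,2]<115)&mask(c,(0,150,50),(4,255,255))]; print(n,"post",len(P),np.median(P,0) if len(P) else 0)
    P=W[B&(W[...,2]>122)&(W[...,2]<136)]
    if len(P)>3: l=cv2.fitLine(P[:,:2].astype(np.float32),2,0,.01,.01).ravel(); print("knobtop",len(P),P.mean(0),np.degrees(np.arctan2(l[1],l[0])))
cv2.imwrite("pics/g6.png",np.hstack(T))
E
python3 rel.py
```

```text
tcp_pos: [454.7, -199.0, 139.3]
grip_width: 0.403
tcp_pos: [454.8, -199.0, 301.4]
grip_width: 0.4
tcp_pos: [640.1, -119.2, 360.5]
grip_width: 0.398
tcp_pos: [712.4, -87.8, 358.6]
grip_width: 0.4
side post 14 [ 521.40648532 -175.74246919  104.73516703]
knobtop 38 [ 454.44678063 -192.33945425  130.2010335 ] -68.2828
top post 14 [ 519.50910255 -182.93186266  108.70125565]
knobtop 57 [ 453.19229201 -199.60204294  130.38563398] -70.73096
orange 139 x [-30.3 -28.5 -26.4  -0.2  22.7  26.1] y [-34.7 -32.2 -30.5 -27.9 -24.5]
   slope [-1.1000e-02 -3.0474e+01] 110 mean y -30.51
yellow 44 x [-41.4 -39.3 -36.5  -5.5  27.6  30.5] y [-44.  -41.4 -39.8 -37.6 -31.9]
   slope [-1.0000e-02 -3.9936e+01] 26 mean y -39.97
ytop 59 x [-44.8 -43.9 -41.4 -10.8  28.4  31. ] y [-43.3 -41.6 -38.8 -35.4 -22.1]
wall 282 x [-76.7 -60.1  40.6  43.2  44.5] y [-42.6 -36.3   2.8 168.9]
```

View pics/g6.png

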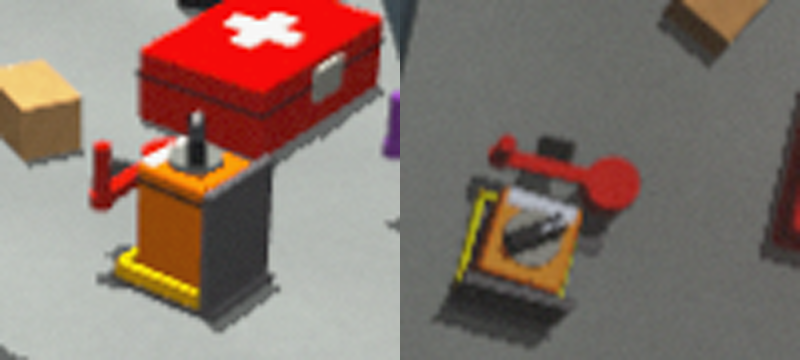

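The lamp is seated, the brace is closed (about 1.6 rad) and the knob is at its middle position (about 0.9 rad). The robot is clear of everything.

```bash
python3 -c "from rig import robot;print(robot.sign_off())"
```

```text
the job is handed in; nothing more can be done
None
```

The lamp is seated in the holder with its lens to the front, the brace is closed, the switch is one click clockwise at its middle position, and I handed the job in at about 27 s of the 72 s allowed; the hand-in reported no verdict.

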